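Feel the plaster head, stop the fan

ROBOT

A 6-joint arm with a two-finger parallel gripper is mounted at the origin on the work surface. World frame = base frame: x ahead of the robot, y to its left, z up, the work surface at z = 0. Lengths are in m, angles in rad, forces in N, time in s.
With the tool pointing down it reaches from about 0.25 to 0.725 m from the base axis. Payload 4 kg.
Tool frame: the origin (TCP) lies at the very end of the fingers, on their centre line; the grasp point (between the pads) lies 19 mm behind it (grip_point_offset is the distance from the TCP to the grasp point, in m); z points along the fingers, y is the direction in which the jaws open and shut (so a half turn about z gives the same grasp; the last joint's range is limited). The gripper opens to 85 mm and grips with 20 to 120 N. Pads are 22 mm wide; open, the fingers measure 114 mm over their backs; the gripper's body (76 mm by 85 mm) begins 54 mm behind the grasp point. The pads swing forward as they close: fully open they stand 13 mm farther back than shut.
Start: joints at [1.155, 0.241, 0.005, 1.335, 0, 1.571], TCP at [0.202, 0.457, 0.231] pointing down, gripper open.
Joint ranges: [-2.72, 2.72], [-1.05, 1.87], [-1.09, 1.28], [-1.99, 2.15], [-1.42, 1.44], [-3.14, 3.14]. Speed limits (rad/s): [2.79, 2.79, 3.14, 3.14, 3.14, 3.14].

INTERFACE

Orientations are given as a 3x3 rotation matrix whose columns are the frame's x, y, z axes.
In Python, from workcell import get_obs, capture, calibration, close_job, grip_point_offset gives the robot as it stands. The module is installed in compiled form; this text tells all that it offers.
- The arm moves only by the shell command python3 -m pendant 'ROWS' [FORCE]. ROWS is JSON, one flat list of numbers, 5 for each row, row after row: the shift along the tool's x, y, z in m, then the turn about the tool's z in rad, then the closure in counts, from 0 (fully open) to 255 (shut). A call has 1 to 10 rows; each row shifts and turns the pose as measured when the row begins, along the tool's axes as they then stand; what a row does not reach is not made up. A row lasts 1/8 s, in which the tool goes at most 62.5 mm and 10.7 degrees, less where a joint would pass 70% of its speed; a pose out of reach is approached as far as the arm can. A call is refused whole if a number of a shift passes 0.0625 or a number of a turn 0.188, either way. A call with a gripper value outside its range is refused whole. The fingers move at their own pace and stop on an object; FORCE is the grip in N (left out, the last holds). Time passes only in rows, so rows that do not move let the fingers close. It gives the time, the measured TCP pose, the force and the opening at its end, in the units of the state.
- get_obs(): the state, without advancing time (a new reading comes with each control period).
- capture(name): name is "side" or "top"; returns the picture (400x640x3 uint8, blue, green, red); there is no depth.
- calibration(name): a dict with "intrinsics" (3x3 intrinsics, pixels), "R" (3x3) and "t" (3): a world point X has camera coordinates R X + t. Camera axes: x right, y down, z forward; pixel columns grow to the right and rows downward; lengths in m; the calibration is good to about 2 mm. A picture is of the moment at which its call begins. calibration takes no time and is no camera call.
- close_job(): hands the job in, once; it reports no verdict.
The state is a dict: "clock": time; "joint_positions": joint angles; "joint_velocities": joint speeds; "tau": joint torques, N m; "tool_pos": TCP position; "ee_rot": TCP orientation; "force": force on the tool from outside, world axes, zero at the start; "ft_torque": the same for the moment, N m; "gripper_width": finger opening in m.
Only numpy, scipy, OpenCV 4.12 (cv2) and the standard library are available. Lean on these libraries where they do the work, as an engineer would, in place of code of your own. Each camera call takes 0.05 s, during which the arm holds its last target. There are 200 camera calls.

TASK

The bald plaster head on the drying board was cast last: touch the top of it lightly with the fingertips to feel that it has set, then lift clear and switch off the drying fan by pressing the larger of the two buttons on its control box all the way in and letting it spring back. Do not touch the other two heads or press the small button, and do not shift, tip or pick up anything; finish with the hand clear.

Things in the scene. Friction and masses are not known exactly. Their poses are not given: they have to be found in the camera images.
- head_bald: the plaster head with a smooth bald crown and nothing on it, loose on the drying board and easily shifted (about 0.4 kg): square plinth 66 x 66 x 20 mm, neck 34 mm across, egg-shaped head 60 mm across, 120 mm high in all. Origin: centre of its underside; z up, face to -x. The plaster is rigid: approach slowly; a touch of 1 to 4 N is plenty, and one above 15 N counts as rough
- crown (a point): the highest point of the bald head, 120 mm above its underside and on its vertical axis; the spot to touch, from above
- head_bun: plaster head of the same size with a ball-shaped hair bun on top, 147 mm high; loose, not to be touched. Origin: centre of its underside
- head_hat: plaster head of the same size wearing a hat with a flat round brim (88 mm across, 102 mm up), 139 mm high; loose, not to be touched. Origin: centre of its underside. The three heads stand side by side on the board, about 130 mm apart, in any order
- drying_board: fixed plywood board, 200 x 420 x 18 mm, long along its own y; origin: centre of its underside
- control_box: fixed grey control box of the fan, 100 x 160 x 50 mm, long along its own y, with two grey round push buttons in black housings on its top; origin: centre of its underside
- off_button_top (a point): centre of the top face of the larger button (38 mm across), the fan's off switch, 38 mm along the box's own +y from its centre and 72 mm above the table when out; pressed straight down
- off_button (a joint): travel of the larger button, m: 0 out, 0.006 fully in. A spring returns it; fully in takes 5 N
- speed_button_top (a point): centre of the top face of the small button (18 mm across), 42 mm along the box's own -y from its centre, 72 mm above the table; leave it alone
- speed_button (a joint): travel of the small button, m: 0 out, 0.006 fully in
- spatula: flat steel spatula with a handle, 200 mm long, lying on the drying board in front of the heads along the board's y; loose
- roll_plate: white plate, 130 mm across, with three bread rolls, 36 mm high; loose
- tape_roll: roll of paper tape lying flat, 100 mm across, 25 mm high; loose
- wooden_hand: artist's model hand of pale wood on a round foot, 64 mm across the foot, 190 mm high; loose
- primer_jar: small white jar with a black cap, 60 mm across, 75 mm high; loose
Mind the look-alikes: they are no part of the job. Leave any orange look-alike of the head_bald alone. Leave any red look-alike of the control_box alone.

How it is judged:
On the way, in this order (a step that is already met when the one before it is completed fails the run):
1. the fingertips rest lightly on the top of the bald head (contact force between the fingers and head_bald above 0.3 N and z of the grasp point in the frame of crown above 0 m), for 0.05 s.
2. the hand is clear of the head again (contact force between the fingers and head_bald below 0.01 N and distance between the grasp point and crown above 0.05 m), for 0.1 s.
3. the larger button is pressed fully in (value of joint off_button above 0.0048 m), for 0.05 s.
At the end, for the whole second after the job is handed in: Touched on top with at most 15 N, the bald head stands upright within 12 mm of its start; the larger button, then pressed at least 4.8 of 6 mm, is back within 1.5 mm of out, the small one unpressed; all other loose things within 10 mm of their start, the other heads untouched (distance of head_bald from where it was at the start of the episode below 0.012 m and angle between head_bald's own z axis and vertical below 0.1 rad and linear speed of head_bald below 0.02 m/s and value of joint each of off_button, speed_button below 0.0015 m and distance of each of head_bun, head_hat, spatula, roll_plate, tape_roll, wooden_hand, primer_jar from where it was at the start of the episode below 0.01 m).
It fails at once if the bald head is touched harder than 15 N (contact force between any of the fingers, the arm and head_bald above 15 N).
It fails at once if the bald head is shifted or lifted by more than 12 mm, or tipped (distance of head_bald from where it was at the start of the episode above 0.012 m or angle between head_bald's own z axis and vertical above 0.15 rad).
It fails at once if another head is touched (contact force between any of the fingers, the arm and head_bun above 0.3 N or contact force between any of the fingers, the arm and head_hat above 0.3 N).
It fails at once if the small button is pressed (value of joint speed_button above 0.002 m).
It fails at once if a bystander is shifted, tipped or lifted by more than 10 mm (distance of any of head_bun, head_hat, spatula, roll_plate, tape_roll, wooden_hand, primer_jar from where it was at the start of the episode above 0.01 m).
It also fails if it takes over 48 s, if anything falls off the work surface, if the arm or the gripper's body presses on something with over 40 N, if the wrist force passes 120 N, or if a joint passes its speed limit or range.

## Working session

There is one attempt and no reset: what is moved stays moved. The work goes in short steps, Python scripts to look and compute and a shell command to move; the robot and the scene stay as the last step left them, time stands still between calls to the robot, and variables do not carry over. Pictures are saved under pics/ and viewed, about 8 in all and at most 12, crops included, and the job is handed in when it is done.

```bash
mkdir -p pics
python3 - <<'E'
from workcell import *
import cv2
print(get_obs()); print(grip_point_offset)
for n in("side","top"):
    cv2.imwrite(f"pics/{n}0.png",capture(n)); print(n,calibration(n))
E
```

```text
{'clock': 0.0, 'joint_positions': array([1.15504939e+00, 2.41448805e-01, 3.74507073e-03, 1.33517903e+00,
       2.03690555e-05, 1.57080619e+00]), 'joint_velocities': array([ 2.03578137e-03,  4.47810819e-04,  3.87177769e-05, -6.44018579e-04,
        5.83001074e-04,  1.92325271e-03]), 'tau': array([-4.59149742e-04, -3.72319114e+01,  2.52408010e+01,  1.69328449e-02,
       -6.91414721e-05,  7.57820686e-06]), 'tool_pos': array([0.20168299, 0.45684814, 0.230403  ]), 'ee_rot': array([[-9.14810906e-01,  4.03881498e-01, -8.61291010e-04],
       [ 4.03882416e-01,  9.14808932e-01, -1.90047893e-03],
       [ 2.03484304e-05, -2.08643915e-03, -9.99997823e-01]]), 'force': array([0.37509681, 0.16662383, 0.53268502]), 'ft_torque': array([ 0.0122755 , -0.03288248,  0.03297577]), 'gripper_width': 0.08509121295475233}
0.0187
side {'intrinsics': array([[477.88496806,   0.        , 328.00717173],
       [  0.        , 477.88496806, 202.34002785],
       [  0.        ,   0.        ,   1.        ]]), 'R': array([[ 0.93432471, -0.35605528, -0.01618587],
       [-0.24939476, -0.62064394, -0.74337295],
       [ 0.2546362 ,  0.69858839, -0.66868129]]), 't': array([-0.51443776,  0.21718671,  1.39707633])}
top {'intrinsics': array([[400.90148668,   0.        , 317.26814415],
       [  0.        , 400.90148668, 199.56604549],
       [  0.        ,   0.        ,   1.        ]]), 'R': array([[-0.0092502 , -0.99994614, -0.00470596],
       [-0.99118286,  0.00979101, -0.13213882],
       [ 0.13217778,  0.00344215, -0.99122005]]), 't': array([-0.00243925,  0.55938248,  1.37919173])}
```

View pics/side0.png

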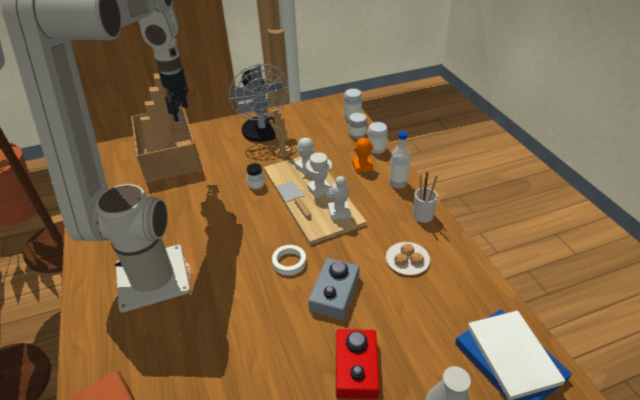

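View pics/top0.png

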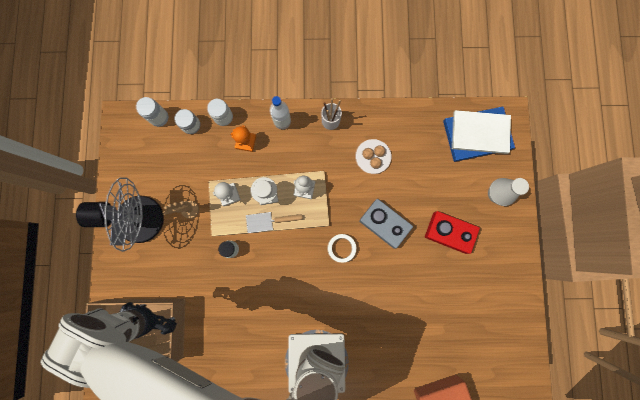

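Side view: the heads are at about (307,152), (318,170) and (340,195), and there's an orange head at (363,153). The grey box is at (335,288), with its big button at (339,269) and small one at (329,292). The red box at (357,362) is a look-alike. Top view: heads at (223,190), (263,188) and (303,185), big grey button at (379,216). Next, one close crop of each view.

Run:
```python
import cv2,numpy as np
s=cv2.imread("pics/side0.png");t=cv2.imread("pics/top0.png")
a=cv2.resize(s[130:230,240:400],None,fx=5,fy=5,interpolation=cv2.INTER_CUBIC)
b=cv2.resize(t[165:255,205:365],None,fx=5,fy=5,interpolation=cv2.INTER_CUBIC)
cv2.imwrite("pics/c1.png",a);cv2.imwrite("pics/c2.png",b)
```

```text
(no output)
```

View pics/c1.png

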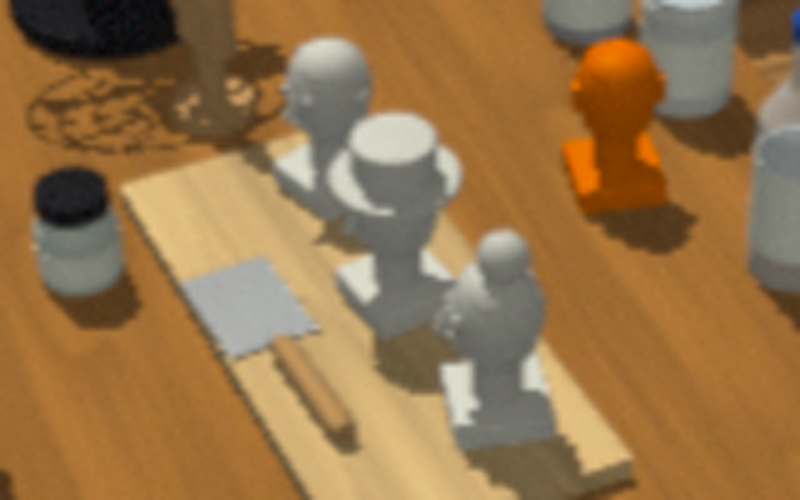

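View pics/c2.png

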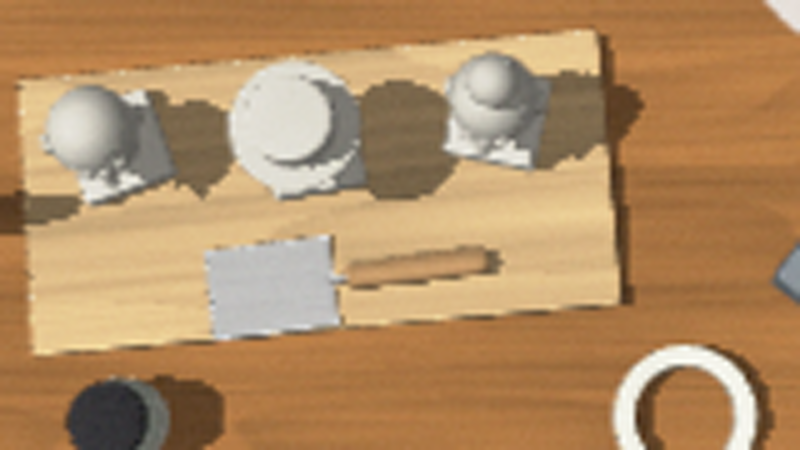

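The bald head is the one at the +y end, (223,190) top and (306,147) side. The middle head wears the hat and the right one has the bun. The orange head and red box are decoys. Now to triangulate.

```bash
cat > h.py <<'E'
import numpy as np
from workcell import calibration
def ray(n,u,v):
    c=calibration(n);d=c["R"].T@np.linalg.inv(c["intrinsics"])@[u,v,1];return -c["R"].T@c["t"],d/np.linalg.norm(d)
def plane(n,u,v,z):
    o,d=ray(n,u,v);return o+d*(z-o[2])/d[2]
def tri(a,b):
    (o,d),(p,e)=ray("side",*a),ray("top",*b)
    s=np.linalg.lstsq(np.c_[d,-e],p-o,rcond=None)[0];x,y=o+s[0]*d,p+s[1]*e
    return (x+y)/2,np.linalg.norm(x-y)
E
python3 - <<'E'
from h import *
import cv2
np.set_printoptions(precision=4,suppress=True)
print("bald ball",tri((240+328/5,130+82/5),(205+91/5,165+129/5)))
print("hat top",tri((240+395/5,130+140/5),(205+291/5,165+120/5)))
print("bun",tri((240+503/5,130+257/5),(205+493/5,165+79/5)))
for k in((18,80),(597,32),(622,303),(33,354)): print("board corner",plane("top",205+k[0]/5,165+k[1]/5,.018))
print("hand foot side",plane("side",282,153,0))
t=cv2.imread("pics/top0.png");s=cv2.imread("pics/side0.png")
a=cv2.resize(t[195:255,355:420],None,fx=6,fy=6,interpolation=cv2.INTER_CUBIC)
b=cv2.resize(s[255:325,305:370],None,fx=6,fy=6,interpolation=cv2.INTER_CUBIC)
c=cv2.resize(t[165:265,95:235],None,fx=4,fy=4)[:420]
H=420;im=[cv2.copyMakeBorder(x,0,H-x.shape[0],0,8,0)if x.shape[0]<H else x[:H] for x in(a,b)]
cv2.imwrite("pics/d.png",np.hstack(im));cv2.imwrite("pics/e.png",c)
E
```

```text
bald ball (array([0.5843, 0.3092, 0.1042]), np.float64(0.0018900697109045523))
hat top (array([0.5829, 0.1672, 0.1513]), np.float64(0.004761221667274))
bun (array([0.608 , 0.036 , 0.1452]), np.float64(0.001061670177399131))
board corner [0.6333 0.3837 0.018 ]
board corner [ 0.6643 -0.0344  0.018 ]
board corner [ 0.4682 -0.0499  0.018 ]
board corner [0.4361 0.3678 0.018 ]
hand foot side [0.5298 0.4434 0.    ]
```

View pics/d.png

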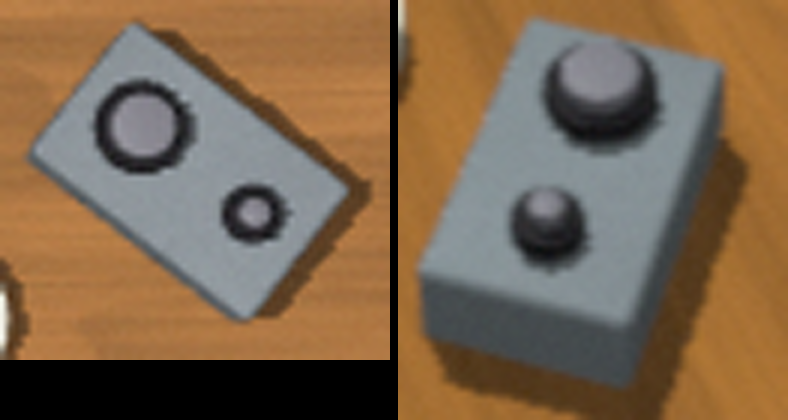

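View pics/e.png

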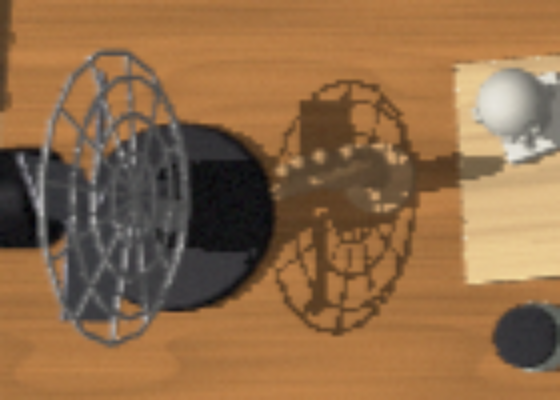

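```bash
cat >> h.py <<'E'
def to(x):
    from workcell import get_obs
    o=get_obs();np.set_printoptions(precision=4,suppress=True)
    print("tool shift",o["ee_rot"].T@(np.array(x)-o["tool_pos"]),"pos",o["tool_pos"],"q",o["joint_positions"],"F",o["force"],"w",o["gripper_width"],"t",o["clock"])
E
python3 - <<'E'
from h import *
np.set_printoptions(precision=4,suppress=True)
f=lambda u,v:(355+u/6,195+v/6)
g=lambda u,v:(305+(u-398)/6,255+v/6)
L=plane("top",*f(145,126),.072);S=plane("top",*f(254,212),.072);print(L,S,np.linalg.norm(L-S))
print(plane("side",*g(603,74),.072),tri(g(603,74),f(145,126)))
print(plane("side",*g(547,206),.072))
to([.584,.309,.19])
E
python3 -m pendant '[0,0,0,0,255,0,0,0,0,255]'
```

```text
[ 0.4958 -0.2193  0.072 ] [ 0.4462 -0.2797  0.072 ] 0.07814034327359043
[ 0.4988 -0.2256  0.072 ] (array([ 0.4985, -0.2207,  0.0662]), np.float64(0.004344016508259867))
[ 0.4478 -0.2866  0.072 ]
tool shift [-0.4094  0.0192  0.0405] pos [0.2017 0.4569 0.2305] q [1.155  0.2413 0.0039 1.3352 0.0001 1.5708] F [ 0.3177 -0.0575  0.4463] w 0.0855177363692284 t 0.1
clock: 0.35
tool_pos: [0.2015, 0.4564, 0.2297]
ee_rot: [[-0.915, 0.404, -0.001], [0.404, 0.915, -0.003], [-0.0, -0.004, -1.0]]
force: [-0.6, -0.4, -0.1]
gripper_width: 0.0516
```

```bash
python3 -m pendant '[-0.04,0.002,0,0,255,-0.04,0.002,0,0,255,-0.04,0.002,0,0,255,-0.04,0.002,0,0,255,-0.04,0.002,0,0,255,-0.04,0.002,0,0,255,-0.04,0.002,0,0,255,-0.04,0.002,0,0,255]'; python3 -c "
from h import *
to([.584,.309,.16])"
```

```text
clock: 1.35
tool_pos: [0.5073, 0.3408, 0.2288]
ee_rot: [[-0.918, 0.397, -0.003], [0.397, 0.918, -0.003], [0.001, -0.004, -1.0]]
force: [-0.3, 1.3, 0.4]
gripper_width: -0.0001
tool shift [-0.0831  0.0015  0.0687] pos [0.5073 0.3408 0.2288] q [ 0.592   0.4713  0.3317  1.4349 -0.0009  1.0004] F [-0.2637  1.3176  0.4186] w -0.00012603697696393062 t 1.35
```

```bash
python3 -m pendant '[-0.04,0.001,0,0,255,-0.038,0.001,0,0,255,-0.004,0,0.02,0,255,0,0,0.02,0,255,0,0,0.015,0,255,0,0,0,0,255]'
python3 - <<'E'
from h import *
import cv2
from workcell import capture
to([.584,.309,.138])
s=capture("side");t=capture("top")
a=cv2.resize(s[90:190,240:340],None,fx=4,fy=4,interpolation=cv2.INTER_CUBIC)
b=cv2.resize(t[140:240,170:270],None,fx=4,fy=4,interpolation=cv2.INTER_CUBIC)
cv2.imwrite("pics/f.png",np.hstack([a,b]))
E
```

```text
clock: 2.1
tool_pos: [0.589, 0.306, 0.1695]
ee_rot: [[-0.916, 0.402, -0.004], [0.402, 0.916, -0.004], [0.002, -0.005, -1.0]]
force: [-0.5, -0.3, -0.1]
gripper_width: -0.0005
tool shift [0.0057 0.0009 0.0315] pos [0.589  0.306  0.1695] q [ 0.4799  0.606   0.4012  1.3712 -0.0015  0.8937] F [-0.5469 -0.3102 -0.0561] w -0.00045907121519053306 t 2.1
```

View pics/f.png

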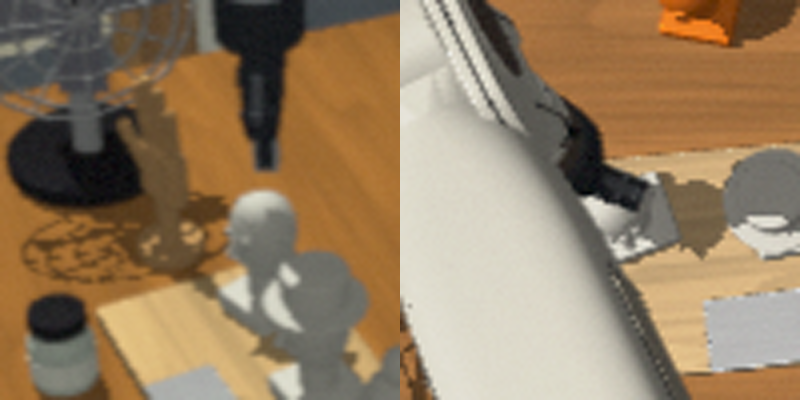

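The shut fingertips, at (265,168) in the crop, are right above the bald crown at (265,193). I'll correct 5 mm and come down slowly.

```bash
python3 -m pendant '[0.005,0.001,0.01,0,255,0,0,0.008,0,255,0,0,0.004,0,255,0,0,0,0,255]'; python3 -c "
from h import *
to([.584,.309,.138])"
```

```text
clock: 2.7
tool_pos: [0.5857, 0.3109, 0.1503]
ee_rot: [[-0.916, 0.401, 0.002], [0.401, 0.916, -0.0], [-0.002, 0.001, -1.0]]
force: [0.9, -0.2, 0.1]
gripper_width: -0.0001
tool shift [ 0.0008 -0.0025  0.0123] pos [0.5857 0.3109 0.1503] q [ 0.4887  0.6072  0.3533  1.3148 -0.0014  0.901 ] F [ 0.9409 -0.1529  0.1168] w -0.00010096487791962497 t 2.7
```

```bash
python3 -m pendant '[0,-0.002,0.003,0,255,0,0,0.003,0,255,0,0,0.002,0,255]'; for i in 1 2; do python3 -m pendant '[0,0,0.0012,0,255]'; done
```

```text
clock: 3.08
tool_pos: [0.5854, 0.309, 0.1425]
ee_rot: [[-0.916, 0.401, 0.004], [0.401, 0.916, 0.0], [-0.003, 0.002, -1.0]]
force: [0.4, -0.0, 0.2]
gripper_width: -0.0004
clock: 3.2
tool_pos: [0.5854, 0.3089, 0.1411]
ee_rot: [[-0.916, 0.401, 0.003], [0.401, 0.916, 0.0], [-0.003, 0.002, -1.0]]
force: [0.5, -0.3, 0.3]
gripper_width: 0.0003
clock: 3.32
tool_pos: [0.5854, 0.3089, 0.1399]
ee_rot: [[-0.916, 0.401, 0.004], [0.401, 0.916, 0.0], [-0.003, 0.002, -1.0]]
force: [-0.5, -0.1, 0.1]
gripper_width: 0.0
```

```bash
for i in 1 2 3; do python3 -m pendant '[0,0,0.0007,0,255]' | grep -E "clock|pos|force"; done
```

```text
clock: 3.45
tool_pos: [0.5854, 0.3089, 0.1391]
force: [-1.0, -0.1, 0.6]
clock: 3.58
tool_pos: [0.5855, 0.309, 0.1384]
force: [-0.2, 1.4, 0.1]
clock: 3.7
tool_pos: [0.5855, 0.309, 0.1379]
force: [-1.1, 0.1, 2.8]
```

```bash
python3 -m pendant '[0,0,0,0,255]' | grep -E "clock|pos|force"; python3 -m pendant '[0,0,0.0004,0,255]' | grep -E "clock|pos|force"
```

```text
clock: 3.82
tool_pos: [0.5856, 0.309, 0.1381]
force: [0.4, 0.2, 0.2]
clock: 3.95
tool_pos: [0.5856, 0.309, 0.1379]
force: [-0.4, -0.8, 2.0]
```

```bash
python3 -m pendant '[0,0,0.0006,0,255]' | grep -E "pos|force"; python3 -m pendant '[0,0,0.0006,0,255]' | grep -E "pos|force"; python3 -m pendant '[0,0,-0.005,0,255,0,0,-0.02,0,255,0,0,-0.03,0,255,0,0,-0.03,0,255,0,0,0,0,255]'; python3 -c "
from h import *
to([.497,-.222,.222])"
```

```text
tool_pos: [0.5856, 0.3091, 0.1378]
force: [-1.0, -0.2, 4.9]
tool_pos: [0.5856, 0.3091, 0.1378]
force: [-2.0, -0.5, 4.9]
clock: 4.82
tool_pos: [0.5852, 0.309, 0.2231]
ee_rot: [[-0.916, 0.401, 0.003], [0.401, 0.916, -0.0], [-0.003, 0.001, -1.0]]
force: [0.0, -0.4, -0.0]
gripper_width: 0.0001
tool shift [-0.1321 -0.5218  0.0009] pos [0.5852 0.309  0.2231] q [ 0.4865  0.5794  0.4938  1.4826 -0.0015  0.8991] F [ 0.0084 -0.3641 -0.0074] w 0.0001420164359940369 t 4.825
```

```bash
python3 -m pendant '[-0.011,-0.043,0,0,255,-0.011,-0.043,0,0,255,-0.011,-0.043,0,0,255,-0.011,-0.043,0,0,255,-0.011,-0.043,0,0,255,-0.011,-0.043,0,0,255,-0.011,-0.043,0,0,255,-0.011,-0.043,0,0,255,-0.011,-0.043,0,0,255,-0.011,-0.043,0,0,255]'; python3 -c "
from h import *
to([.497,-.222,.222])"
```

```text
clock: 6.08
tool_pos: [0.5078, -0.139, 0.2085]
ee_rot: [[-0.919, 0.394, -0.014], [0.394, 0.919, -0.002], [0.012, -0.007, -1.0]]
force: [-0.2, -0.7, -0.1]
gripper_width: -0.0
tool shift [-0.0227 -0.0806 -0.0132] pos [ 0.5078 -0.139   0.2085] q [-0.2642  0.3137  0.0441  1.3139 -0.0051  0.141 ] F [-0.1881 -0.7073 -0.052 ] w -1.8285432203164173e-05 t 6.075
```

```bash
python3 -m pendant '[-0.012,-0.04,0.01,0,255,-0.011,-0.04,0.02,0,255,0,0,0.03,0,255,0,0,0.03,0,255,0,0,0,0,255]' >/dev/null
python3 - <<'E'
from h import *
import cv2
from workcell import capture
to([.497,-.222,.072])
s=capture("side");t=capture("top")
a=cv2.resize(s[230:330,290:390],None,fx=4,fy=4,interpolation=cv2.INTER_CUBIC)
b=cv2.resize(t[165:265,330:430],None,fx=4,fy=4,interpolation=cv2.INTER_CUBIC)
cv2.imwrite("pics/g.png",np.hstack([a,b]))
E
```

```text
tool shift [-0.0037  0.0075  0.0382] pos [ 0.4913 -0.2274  0.1103] q [-0.4294  0.4167 -0.0719  1.1009 -0.0074 -0.0168] F [ 0.0195 -0.5239  0.8972] w -0.0003931404176427085 t 6.7
```

View pics/g.png

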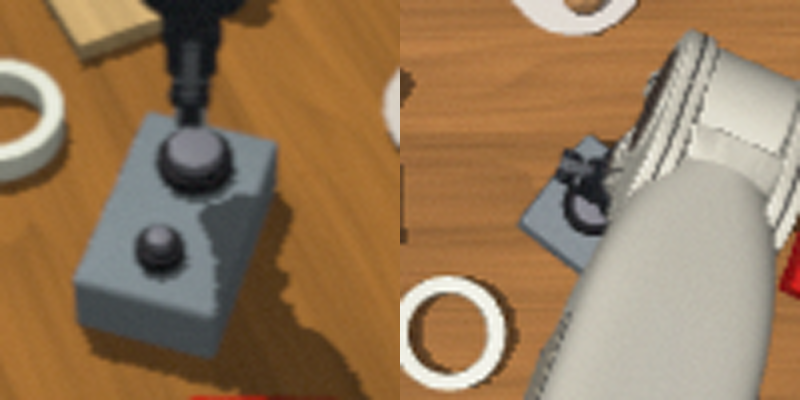

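The fingertips are 38 mm above the larger button, whose cap is at (195,150) in the crop. The small button at (160,245) is well away. Next I'll correct the offset and descend.

```bash
python3 -m pendant '[-0.003,0.007,0.01,0,255,0,0,0.01,0,255,0,0,0.008,0,255,0,0,0,0,255]' >/dev/null; python3 -c "
from h import *
to([.497,-.222,.072])"; python3 -m pendant '[0,0,0.003,0,255,0,0,0.002,0,255]' | grep -E "pos|force"
```

```text
tool shift [ 0.0046 -0.0014  0.0144] pos [ 0.5019 -0.2225  0.0864] q [-0.4134  0.4446 -0.0966  1.0365 -0.0071 -0.0035] F [ 0.4541  0.3905 -0.1598] w 0.0002570543484127311 t 7.3
tool_pos: [0.5021, -0.2227, 0.0816]
force: [0.2, 0.1, -0.7]
```

```bash
python3 -m pendant '[0.004,-0.001,0.003,0,255,0,0,0.003,0,255,0,0,0.002,0,255]' | grep -E "pos|force"; for i in 1 2 3 ; do python3 -m pendant '[0,0,0.0015,0,255]' | grep -E "pos|force";done
```

```text
tool_pos: [0.4977, -0.2223, 0.0734]
force: [-0.2, -0.8, -0.3]
tool_pos: [0.4977, -0.2222, 0.0718]
force: [-0.4, 1.0, 2.0]
tool_pos: [0.4977, -0.2223, 0.0704]
force: [-0.7, 0.1, 1.9]
tool_pos: [0.4976, -0.2223, 0.0691]
force: [-1.6, -0.2, 2.3]
```

```bash
for i in 1 2 3; do python3 -m pendant '[0,0,0.0015,0,255]' | grep -E "pos|force";done
```

```text
tool_pos: [0.4977, -0.2223, 0.0678]
force: [-1.1, 0.9, 4.1]
tool_pos: [0.4977, -0.2223, 0.0665]
force: [-0.8, 0.8, 3.2]
tool_pos: [0.4977, -0.2223, 0.0659]
force: [-4.6, 2.4, 13.7]
```

It has bottomed out: 13.7 N, with the tip 6 mm below the out height. One more press to hold it, then lift clear.

```bash
python3 -m pendant '[0,0,0.001,0,255]' | grep -E "pos|force"; python3 -m pendant '[0,0,-0.005,0,255,0,0,-0.02,0,255,0,0,-0.04,0,255,0,0,-0.05,0,255,0,0,-0.04,0,255,0,0,0,0,255,0,0,0,0,255]' | grep -E "clock|pos|force"
python3 - <<'E'
from h import *
import cv2
from workcell import capture
s=capture("side");s0=cv2.imread("pics/side0.png")
cv2.imwrite("pics/end.png",s)
for n,(u,v,w,h) in dict(heads=(270,130,90,100),box=(305,272,60,50),hand=(265,120,25,40),plate=(385,240,50,35),tape=(268,243,40,35),jar=(245,160,24,30)).items():
    print(n,cv2.phaseCorrelate(*[np.float32(cv2.cvtColor(i[v:v+h,u:u+w],6)) for i in(s0,s)]))
E
```

```text
tool_pos: [0.4977, -0.2223, 0.066]
force: [-3.4, 1.2, 11.0]
clock: 9.68
tool_pos: [0.499, -0.2216, 0.2221]
force: [-1.1, -0.1, -0.6]
heads ((0.01628344875697252, -0.09892080947717119), 0.6576649469799466)
box ((0.012149873851800663, -0.02604545355437793), 0.9741572672526042)
hand ((0.47816033278699877, -0.005976984886821413), 0.9698542890548706)
plate ((-0.0590215766161748, -0.026510682652411077), 0.9800574617915684)
tape ((0.07139549979270754, 0.05288096443147339), 1.0150287689434156)
jar ((-0.0035412013937552445, 0.035475050916636164), 0.9902960124942991)
```

View pics/end.png

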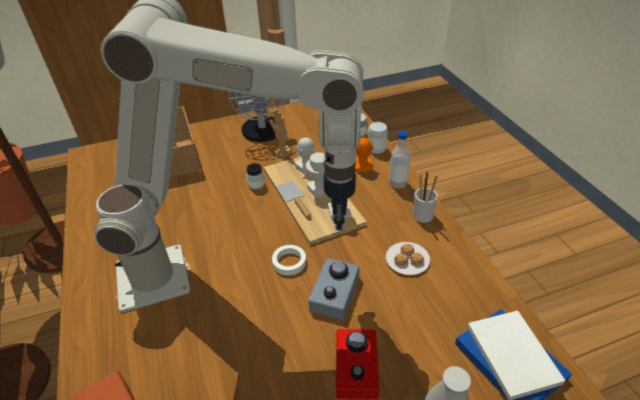

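The hand is clear and nothing in view has shifted: heads at (306,147) and (318,168), with the bun head hidden behind the gripper. The box, at (336,288), has its large button back out at (339,269).

```bash
python3 -c "
from workcell import *
print(close_job())"
```

```text
the job is handed in; nothing more can be done
None
```

I touched the bald head's crown, lifted clear, pressed the larger grey button fully in and let it go, then handed the job in at about 10 s on the robot's clock.

- **Head:** the shut fingertips touched the crown from above, with readings up to 4.9 N. That is a little over the 1–4 N advised but well under the 15 N limit. I then lifted about 85 mm clear.
- **Button:** it bottomed out about 6 mm below its out height, with up to 13.7 N on the tool. The hand then lifted to z = 0.222 m. The final picture shows the button back out, though I judged that by eye.
- **Small button:** the fingertips stayed about 80 mm away from it.
- **Other things:** comparing the start and end side pictures gave a shift of at most 0.1 pixel for the heads region, box, plate, tape and jar.
    - **Wooden hand:** it showed 0.48 pixel, roughly 1 mm. The arm never came near it, so I put this down to a shadow change.
    - **Bun head:** it was hidden behind the gripper in the last picture, so I couldn't check it directly. The fingertips passed about 45 mm above it and no contact force showed.

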